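# Prop the battery cabinet open and load its battery blocks

## Task

Open the lid of the battery cabinet fully back, swing the prop rod up out of its clip and bring the lid forward to rest on it, with the rod's bent end in the lid's slot. Only then load every battery block standing on the bench into the cabinet's tight pockets, one to a pocket in any order, so that each lies flat on its pocket floor (they go in best near edge first, then rocked down flat). Leave the lid standing on its prop for the wiring, and leave the screwdriver, the meter and the heatsink alone.

Things in the scene. Friction and masses are not known exactly. Their poses are not given: they have to be found in the camera images.
- cabinet: grey steel battery cabinet lying open side up on the bench, fixed: 170 (x) x 290 (y) x 90 high, walls 6; the front wall is only 50 high. Origin under its centre; its x axis points from the front wall (robot side) to the hinge side, z up. In the front half of its floor stands a bright aluminium frame with four pockets side by side along y; right of them (-y) a blue-grey cable duct, behind them a terminal rail up to 46 above the bench (both inside, not touched).
- lid (a joint): lid angle, rad: 0 shut, 1.80 at its open stop, leaning back past upright, where it stays by itself (below about 1.48 it sinks, damped, towards shut). Lid 170 x 290 x 6, 0.5 kg, the only resistance is its weight, slight friction and damping 0.25 N m s/rad. At rest on the prop rod it reads about 1.24.
- lid_hinge (a point): middle of the lid's hinge axis, on the far top rim of the cabinet (85 along cabinet x, 92 up); the axis runs along cabinet y and opening lifts the front edge up and over, away from the robot.
- lid_bar (a point): middle of the lid's dark round grip bar: 12 diameter, 120 long along cabinet y, carried by two arms (at 55 either side of the middle) so that 44 of free gap lies between bar and lid edge; 220 from the hinge axis, 3 above the hinge axis height when shut. It turns in the fingers as the lid swings.
- lid_slot (a point): seat of the steel slot bracket beside the lid's right (-y) edge, opening from the lid's underside: where the axis of the rod's bent end lies when seated. 90 from the hinge axis along the lid, 10 below the underside, 172 to -y from the lid's middle. The slot is 18 wide with flared lips to about 44; the rod's end clears the lips on its way up only with the lid beyond about 1.7 rad, 16 long (along y).
- rod (a joint): prop rod angle, rad: 0 lying in its clip along the outside of the cabinet's right (-y) wall, pointing away from the robot; swings up to a stop at 0.81. Stays by friction (0.11 N m) wherever it is left. Against the stop, or up to 0.05 short of it, its end is in the way of the slot when the lid comes down; seated it reads about 0.78.
- rod_pivot (a point): point on the rod's pivot axis (which runs along cabinet y, -55 along cabinet x, 72 up), in line with rod_grip, 230 to -y from the cabinet's middle.
- rod_grip (a point): middle of the rubber sleeve on the rod's bent end, where to take it: 13 diameter over a 10 rod, sleeve 56 long along cabinet y, 22 from its middle to the free end; 145 from the pivot axis. It turns in the fingers as the rod swings.
- rod_pin (a point): point on the axis of the rod's bent end (10 diameter) that belongs in the slot: 58 inwards (+y) of rod_grip; 145 from the pivot axis.
- battery1: black battery block, 80 (x) x 44 (y) x 40 high, about 0.32 kg, with a grip rib along the middle of its top: 56 (x) x 18 (y) x 36 high, so 76 high in all. Origin at the centre of its underside, z up; it stands upright on the bench on the right. The same either way round. Blocks are alike; two to four are present.
- battery2: black battery block, 80 (x) x 44 (y) x 40 high, about 0.32 kg, with a grip rib along the middle of its top: 56 (x) x 18 (y) x 36 high, so 76 high in all. Origin at the centre of its underside, z up; it stands upright on the bench on the right. The same either way round. Blocks are alike; two to four are present.
- battery3: black battery block, 80 (x) x 44 (y) x 40 high, about 0.32 kg, with a grip rib along the middle of its top: 56 (x) x 18 (y) x 36 high, so 76 high in all. Origin at the centre of its underside, z up; it stands upright on the bench on the right. The same either way round. Blocks are alike; two to four are present.
- battery4: black battery block, 80 (x) x 44 (y) x 40 high, about 0.32 kg, with a grip rib along the middle of its top: 56 (x) x 18 (y) x 36 high, so 76 high in all. Origin at the centre of its underside, z up; it stands upright on the bench on the right. The same either way round. Blocks are alike; two to four are present.
- pocket1 (a point): centre of the floor of pocket 1 (1 = leftmost, +y; 4 = rightmost), 12 above the bench. Pocket 82.4 (cabinet x) x 46.4 (cabinet y); walls 22 high and topped by a pointed crest 4 high as a lead-in; 54 from pocket to pocket. Any block may go into any pocket.
- pocket2 (a point): centre of the floor of pocket 2 (1 = leftmost, +y; 4 = rightmost), 12 above the bench. Pocket 82.4 (cabinet x) x 46.4 (cabinet y); walls 22 high and topped by a pointed crest 4 high as a lead-in; 54 from pocket to pocket. Any block may go into any pocket.
- pocket3 (a point): centre of the floor of pocket 3 (1 = leftmost, +y; 4 = rightmost), 12 above the bench. Pocket 82.4 (cabinet x) x 46.4 (cabinet y); walls 22 high and topped by a pointed crest 4 high as a lead-in; 54 from pocket to pocket. Any block may go into any pocket.
- pocket4 (a point): centre of the floor of pocket 4 (1 = leftmost, +y; 4 = rightmost), 12 above the bench. Pocket 82.4 (cabinet x) x 46.4 (cabinet y); walls 22 high and topped by a pointed crest 4 high as a lead-in; 54 from pocket to pocket. Any block may go into any pocket.
- screwdriver: bystander: screwdriver, 200 long, lying on the bench to the left
- meter: bystander: yellow meter 150 x 75 x 35, beyond the cabinet
- heatsink: bystander: finned aluminium block 100 x 70 x 60, beyond the cabinet
There are look-alikes about, which are no part of the job. Leave any pink or turquoise look-alike of the battery4 alone.

How it is judged:
On the way, in this order (a step that is already met when the one before it is completed fails the run):
1. the lid is swung back past upright (over 1.6 rad) (value of joint lid above 1.6 rad), for 0.2 s.
2. the rod's bent end sits in the lid's slot and the lid stands on it (distance between rod_pin and lid_slot below 0.007 m and value of joint lid between 1.15 and 1.36 rad and value of joint rod above 0.65 rad and contact force between rod and lid above 0.1 N), for 0.3 s.
3. every block lies flat in a pocket (((horizontal distance between battery1 and pocket1 below 0.006 m and z of battery1 in the frame of pocket1 below 0.004 m) or (horizontal distance between battery1 and pocket2 below 0.006 m and z of battery1 in the frame of pocket2 below 0.004 m) or (horizontal distance between battery1 and pocket3 below 0.006 m and z of battery1 in the frame of pocket3 below 0.004 m) or (horizontal distance between battery1 and pocket4 below 0.006 m and z of battery1 in the frame of pocket4 below 0.004 m)) and angle between each of battery1, battery2, battery3, battery4's own z axis and vertical below 0.05 rad and angle between the x axis of each of battery1, battery2, battery3, battery4 and the x axis of cabinet, either way round below 0.06 rad and ((horizontal distance between battery2 and pocket1 below 0.006 m and z of battery2 in the frame of pocket1 below 0.004 m) or (horizontal distance between battery2 and pocket2 below 0.006 m and z of battery2 in the frame of pocket2 below 0.004 m) or (horizontal distance between battery2 and pocket3 below 0.006 m and z of battery2 in the frame of pocket3 below 0.004 m) or (horizontal distance between battery2 and pocket4 below 0.006 m and z of battery2 in the frame of pocket4 below 0.004 m)) and ((horizontal distance between battery3 and pocket1 below 0.006 m and z of battery3 in the frame of pocket1 below 0.004 m) or (horizontal distance between battery3 and pocket2 below 0.006 m and z of battery3 in the frame of pocket2 below 0.004 m) or (horizontal distance between battery3 and pocket3 below 0.006 m and z of battery3 in the frame of pocket3 below 0.004 m) or (horizontal distance between battery3 and pocket4 below 0.006 m and z of battery3 in the frame of pocket4 below 0.004 m)) and ((horizontal distance between battery4 and pocket1 below 0.006 m and z of battery4 in the frame of pocket1 below 0.004 m) or (horizontal distance between battery4 and pocket2 below 0.006 m and z of battery4 in the frame of pocket2 below 0.004 m) or (horizontal distance between battery4 and pocket3 below 0.006 m and z of battery4 in the frame of pocket3 below 0.004 m) or (horizontal distance between battery4 and pocket4 below 0.006 m and z of battery4 in the frame of pocket4 below 0.004 m))), for 0.3 s.
At the end, for the whole second after the job is handed in: Lid at rest on the rod (bent end within 7 mm of the slot seat, lid 1.15 to 1.36 rad); every block present in a pocket: within 6 mm of its centre, under 4 mm above its floor, tilt under 0.05 rad, square within 0.06 rad, at rest; bystanders within 40 mm of their places (all of step 3 and distance between rod_pin and lid_slot below 0.007 m and value of joint lid between 1.15 and 1.36 rad and value of joint rod above 0.65 rad and linear speed of each of battery1, battery2, battery3, battery4 below 0.02 m/s and velocity of joint lid between -0.05 and 0.05 rad/s and distance of each of screwdriver, meter, heatsink from where it was at the start of the episode below 0.04 m); the robot touches nothing.
It fails at once if a block is brought into the cabinet before the rod is up (value of joint rod below 0.5 rad and ((x of battery1 in the frame of cabinet between -0.07 and 0.07 m and y of battery1 in the frame of cabinet between -0.13 and 0.13 m) or (x of battery2 in the frame of cabinet between -0.07 and 0.07 m and y of battery2 in the frame of cabinet between -0.13 and 0.13 m) or (x of battery3 in the frame of cabinet between -0.07 and 0.07 m and y of battery3 in the frame of cabinet between -0.13 and 0.13 m) or (x of battery4 in the frame of cabinet between -0.07 and 0.07 m and y of battery4 in the frame of cabinet between -0.13 and 0.13 m))).
It fails at once if a bystander is knocked aside by more than 40 mm (distance of any of screwdriver, meter, heatsink from where it was at the start of the episode above 0.04 m).
Of battery1, battery2, battery3, battery4 only 2 to 4 are there at a start; the rules pass over those that are not, and their reading is None.
At some moment in a run one of battery1, battery2, battery3, battery4 may be knocked a few centimetres aside while the robot is not near it.
Once in a run the grip may slacken for a moment while it holds something.
It also fails if it takes over 210 s, if anything falls off the work surface, if the arm or the gripper's body presses on something with over 40 N, if the wrist force passes 120 N, or if a joint passes its speed limit or range.

## Robot

A 7-joint arm with a two-finger parallel gripper is mounted at the origin on the work surface. World frame = base frame: x ahead of the robot, y to its left, z up, the work surface at z = 0. Lengths are in m, angles in rad, forces in N, time in s.
With the tool pointing down it reaches from about 0.35 to 0.775 m from the base axis. Payload 3.1 kg.
Tool frame: the origin (TCP) lies midway between the tips of the shut fingers; the grasp point (between the pads) lies 19 mm behind it; z points along the fingers, y is the line along which they close (so a half turn about z gives the same grasp; the last joint's range is limited). The gripper opens to 85 mm and grips with 20 to 120 N. Pads are 22 mm wide; open, the fingers measure 114 mm over their backs; the gripper's body (76 mm by 85 mm) begins 54 mm behind the grasp point. The pads swing forward as they close: fully open they stand 13 mm farther back than shut.
Start: joints at [1.14, 0.311, 0.014, 1.512, -0.004, 1.319, -0.027], TCP at [0.209, -0.509, 0.192] pointing down, gripper open.
Joint ranges: [-2.7, 2.7], [-0.3, 1.91], [-1.27, 1.3], [0.12, 2.57], [-1.44, 4.58], [0.2, 2.03], [-3.05, 3.05]. Speed limits (rad/s): [2.79, 2.79, 3.14, 3.14, 3.14, 3.14, 3.14].

## Interface

Orientations are given as a unit quaternion [x, y, z, w].
In Python, from station import manip, effector, kin, vision gives the robot as it stands. Calls block until the motion is done:
- manip.move_pose(position, orientation): joint-space move of the TCP to a pose.
- manip.servo_line(position, rotation=None, max_speed=0.15, force_limit=None): straight line of the TCP; rotation=None keeps the orientation; max_speed is the mean speed in m/s. With force_limit (N) it stops when the force on the tool has changed by that much, and returns True; else False.
- manip.move_j(angles): joint-space move.
- effector.open_gripper() and effector.grab(): open the fingers fully, or close them until they stop; the grip force is fixed at half the most.
- manip.hold(seconds).
- kin.solve_ik(position, orientation): joint angles nearest the present ones, or None.
- manip.sense(): the state.
- vision.read_camera(name): name is "side" or "top" or "wrist"; returns the picture (480x640x3 uint8, red, green, blue); there is no depth.
- vision.get_calibration(name): a dict with "intrinsics" (3x3 intrinsics, pixels), "xyz" and "attitude" of the camera in the world; the wrist camera has in their place "tool_from_camera" (4x4, takes a point from camera to tool coordinates, whose origin is the TCP and whose axes are the flange's). Camera axes: x right, y up, looking along -z (the intrinsics and any distortion apply to the point x, -y, -z); pixel columns grow to the right and rows downward; lengths in m; the calibration is good to about 2 mm. A picture is of the moment at which its call begins: read the wrist's pose just before it. get_calibration takes no time and is no camera call.
A pose or a line that the arm cannot do raises manip.IKError and nothing moves.
- manip.sign_off(): hands the job in; it is judged then, once.
The state is a dict: "time_s": time; "joints": joint angles; "qd": joint speeds; "joint_efforts": joint torques, N m; "tool_pos": TCP position; "ee_rot": TCP orientation; "force": force on the tool from outside, world axes, zero at the start; "wrist_torque": the same for the moment, N m; "gripper_width": finger opening in m; "finger_force": force on a finger pad.
Only numpy, scipy, OpenCV 4.12 (cv2) and the standard library are available. Lean on these libraries where they do the work, as an engineer would, in place of code of your own. Each camera call takes 0.05 s, during which the arm holds its last target. There are 200 camera calls.

## Working session

There is one attempt and no reset: what is moved stays moved. The work goes in short steps, each a Python script; the robot and the scene stay as the last script left them, time stands still between calls to the robot, and variables do not carry over. Pictures are saved under pics/ and viewed, at most 14 in all, crops included, and the job is handed in when it is done.

```bash
mkdir -p pics; ls; python3 - <<'E'
from station import manip, effector, kin, vision
import cv2
for n in ("top","side","wrist"):
    im=vision.read_camera(n); cv2.imwrite(f"pics/{n}0.png",im[:,:,::-1]); print(n,vision.get_calibration(n))
print(manip.sense())
E
```

```text
pics
top {'intrinsics': array([[473.28063597,   0.        , 316.52180516],
       [  0.        , 473.28063597, 242.3901979 ],
       [  0.        ,   0.        ,   1.        ]]), 'xyz': array([0.43250465, 0.00932755, 1.4672072 ]), 'attitude': array([-0.04158773,  0.04713544,  0.71552462, -0.69575371])}
side {'intrinsics': array([[479.74304256,   0.        , 318.59519955],
       [  0.        , 479.74304256, 245.09359318],
       [  0.        ,   0.        ,   1.        ]]), 'xyz': array([0.27870752, 0.81802871, 0.68401041]), 'attitude': array([-0.08179181,  0.46407674,  0.86385471, -0.17803906])}
wrist {'intrinsics': array([[345.58065568,   0.        , 322.39842321],
       [  0.        , 345.58065568, 240.27083238],
       [  0.        ,   0.        ,   1.        ]]), 'tool_from_camera': array([[-1.48185436e-03,  9.49902247e-01,  3.12543637e-01,
         8.06839355e-02],
       [ 9.99998891e-01,  1.36157179e-03,  6.03092150e-04,
        -7.29957699e-04],
       [ 1.47327988e-04,  3.12544184e-01, -9.49903211e-01,
        -1.81819145e-01],
       [ 0.00000000e+00,  0.00000000e+00,  0.00000000e+00,
         1.00000000e+00]])}
{'time_s': 0.15, 'joints': array([ 1.14031488,  0.31154093,  0.01402654,  1.51269514, -0.00445004,
        1.31922202, -0.02718562]), 'qd': array([ 0.00124495, -0.0028134 ,  0.00095238, -0.00316294,  0.00047277,
       -0.00053286, -0.00055443]), 'joint_efforts': array([ 3.35358036e-04, -3.80271041e+01,  1.46302669e-01, -2.30851060e+01,
        1.23560961e-02,  9.64332983e-03, -7.97049978e-06]), 'tool_pos': array([ 0.20825589, -0.50835915,  0.19096874]), 'ee_rot': array([ 9.81160561e-01,  1.93191903e-01, -1.97414389e-04, -8.95684130e-04]), 'force': array([ 0.01520241, -0.05371253, -0.05844562]), 'wrist_torque': array([0.00425299, 0.02977622, 0.03129177]), 'finger_force': 0.0, 'gripper_width': 0.08552535702350075}
```

View pics/top0.png

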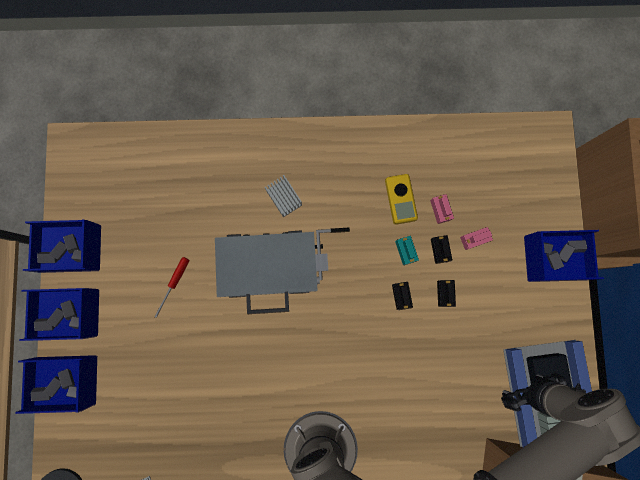

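View pics/side0.png

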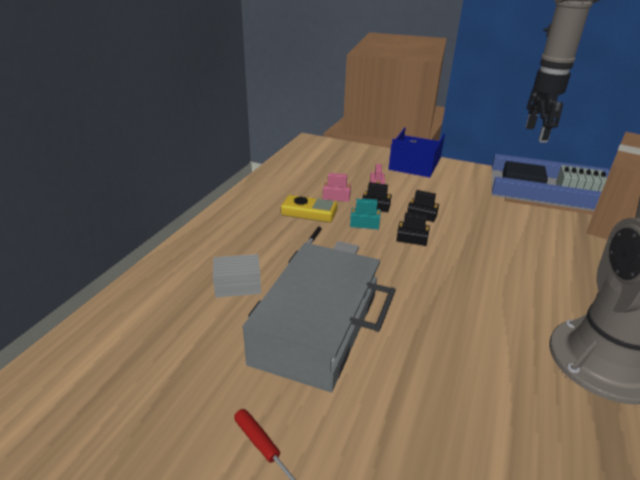

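Top view: cabinet (267,265), grip bar (268,311), rod sleeve (340,230). The blocks are the three black ones at (442,249), (402,296) and (446,293). Candidates to avoid are the turquoise block at (406,250), the pink ones at (442,208) and (477,238), and the dark rod sleeve. The side view agrees.

```bash
cat > h.py <<'E'
from station import manip, effector, kin, vision
import cv2, numpy as np
from scipy.spatial.transform import Rotation as R
def grab_im(n):
    """picture + camera pose (rot, pos) + K"""
    c=vision.get_calibration(n); 
    if n=="wrist":
        s=manip.sense(); T=c["tool_from_camera"]; Rt=R.from_quat(s["ee_rot"]).as_matrix()
        r=Rt@T[:3,:3]; p=s["tool_pos"]+Rt@T[:3,3]
    else: r=R.from_quat(c["attitude"]).as_matrix(); p=c["xyz"]
    return vision.read_camera(n),(r,p,c["intrinsics"])
def ray(cam,uv):
    r,p,K=cam; d=np.linalg.inv(K)@[uv[0],uv[1],1.]; return p, r@(d*[1,-1,-1])
def onplane(cam,uv,z):
    p,d=ray(cam,uv); return p+d*(z-p[2])/d[2]
def proj(cam,X):
    r,p,K=cam; q=(r.T@(np.asarray(X)-p))*[1,-1,-1]; q=K@q; return q[:2]/q[2]
def save(name,im): cv2.imwrite(f"pics/{name}.png",im[:,:,::-1])
def blobs(mask,amin):
    cs,_=cv2.findContours(mask.astype(np.uint8),cv2.RETR_EXTERNAL,cv2.CHAIN_APPROX_NONE)
    return [c for c in cs if cv2.contourArea(c)>amin]
def Q(yaw,pitch=0.,roll=0.):
    """tool down; yaw = direction of tool x in world; pitch about the tool y axis, roll about tool x"""
    return (R.from_euler('z',yaw)*R.from_euler('x',np.pi)*R.from_euler('y',pitch)*R.from_euler('x',roll)).as_quat()
E
python3 - <<'E'
from h import *
im,cam=grab_im("top"); hsv=cv2.cvtColor(im,cv2.COLOR_RGB2HSV).astype(int)
m=np.zeros((480,640),bool); m[225:305,205:335]=1
g=m&(hsv[...,1]<70)&(hsv[...,2]>80); g=cv2.morphologyEx(g.astype(np.uint8),cv2.MORPH_OPEN,np.ones((15,15)))
for c in blobs(g,500):
    b=cv2.boxPoints(cv2.minAreaRect(c)); print("lid",[onplane(cam,q,0.095).round(3)[:2] for q in b],b.round(1).tolist())
d=(hsv[...,2]<60); d[:170]=0;d[330:]=0;d[:,:200]=0;d[:,520:]=0
for c in blobs(d,20):
    r=cv2.minAreaRect(c); print("dark",r,onplane(cam,r[0],0.06).round(3))
print(manip.sense()["ee_rot"], [kin.solve_ik(np.array([0.45,y,0.45]),Q(a)) is not None for y in (0.1,-0.15,-.35) for a in (0,np.pi/2,np.pi,-np.pi/2)])
E
```

```text
lid [array([0.63 , 0.298]), array([ 0.638, -0.032]), array([ 0.464, -0.036]), array([0.457, 0.289])] [[213.0, 236.89999389648438], [325.79998779296875, 231.0], [328.8999938964844, 290.6000061035156], [216.1999969482422, 296.5]]
dark ((267.27069091796875, 302.6436767578125), (19.394208908081055, 41.574039459228516), 86.98721313476562) [0.435 0.146 0.06 ]
dark ((401.923095703125, 295.6153564453125), (26.671791076660156, 16.08152198791504), 78.69007110595703) [ 0.444 -0.252  0.06 ]
dark ((445.95263671875, 293.0523986816406), (26.666690826416016, 17.27841567993164), 87.1375961303711) [ 0.448 -0.383  0.06 ]
dark ((441.00567626953125, 249.03018188476562), (26.23040008544922, 17.077404022216797), 79.3803482055664) [ 0.58  -0.377  0.06 ]
dark ((340.0, 230.0), (4.0, 18.0), 90.0) [ 0.646 -0.076  0.06 ]
dark ((400.0, 189.5), (11.0, 12.0), 90.0) [ 0.765 -0.263  0.06 ]
[ 9.81157270e-01  1.93209278e-01 -1.76779130e-04 -7.45019597e-04] [True, True, True, True, True, True, True, True, True, True, True, True]
```

```bash
python3 - <<'E'
from h import *
manip.move_pose(np.array([0.40,-0.1,0.40]),Q(np.pi)); print(manip.sense()["joints"].round(2))
manip.move_pose(np.array([0.40,0.10,0.40]),Q(np.pi)); manip.hold(.3); print(manip.sense()["joints"].round(2))
im,cam=grab_im("wrist"); save("w1",im); np.savez("w1.npz",im=im,r=cam[0],p=cam[1],K=cam[2])
print(cam[1], onplane(cam,(320,240),.095))
E
```

```text
[ 0.75  0.03 -0.56  1.35  0.01  1.77  1.76]
[ 0.51  0.04 -0.82  1.35  0.03  1.77  1.26]
[0.32003115 0.09968052 0.58170258] [0.48008447 0.09558191 0.095     ]
```

View pics/w1.png

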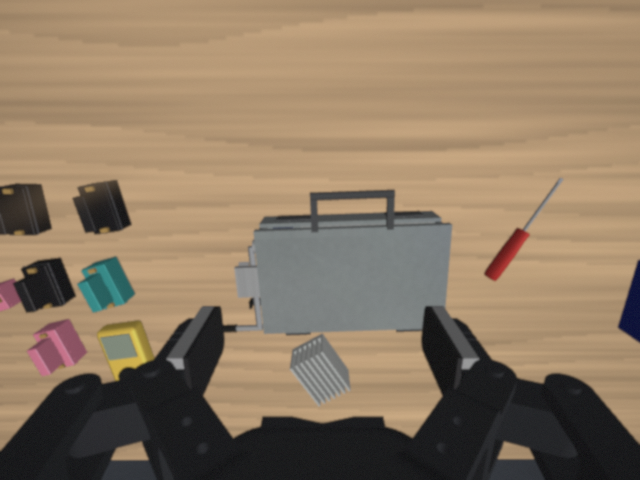

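Wrist view, robot side up: bar runs (311,195)–(394,191), lid top corners (255,226) and (450,225), sleeve (229,328), slot bracket (247,280), black blocks on the left.

```bash
python3 - <<'E'
from h import *
d=np.load("w1.npz"); im=d["im"]; cam=(d["r"],d["p"],d["K"]); hsv=cv2.cvtColor(im,cv2.COLOR_RGB2HSV).astype(int)
# bar: dark low-sat pixels
m=(hsv[...,2]<100); m[:185]=0; m[205:]=0; m[:,:300]=0; m[:,405:]=0
v=[(u,np.mean(np.nonzero(m[:,u])[0][:])) for u in range(322,386) if m[:,u].any()]
p=np.polyfit(*np.array(v).T,1); cols=np.nonzero(m.any(0))[0]; print("bar cols",cols.min(),cols.max(),"fit",p, "thick",m[:,350].sum())
a,b=[onplane(cam,(u,np.polyval(p,u)),.095) for u in (cols.min(),cols.max())]; mid=(a+b)/2
print("bar",a.round(4),b.round(4),"mid",mid.round(4),"len",np.linalg.norm(a-b),"yaw",np.arctan2(-(b-a)[0],(b-a)[1]))
# lid
g=(hsv[...,1]<60)&(hsv[...,2]>100); g[:218]=0; g[336:]=0; g[:,:225]=0; g[:,460:]=0
g=cv2.morphologyEx(g.astype(np.uint8),cv2.MORPH_OPEN,np.ones((41,41)))
c=max(blobs(g,500),key=cv2.contourArea); q=cv2.approxPolyDP(c,8,True)[:,0]
for z in (.095,): print([ (u.tolist(),onplane(cam,u,z).round(4)[:2]) for u in q])
s=(hsv[...,2]<70); s[:320]=0; s[336:]=0; s[:,:222]=0; s[:,245:]=0
ys,xs=np.nonzero(s); print("sleeve",xs.min(),xs.max(),ys.mean(),onplane(cam,(229,ys.mean()),.072).round(4),onplane(cam,(xs.max(),ys.mean()),.072).round(4))
E
```

```text
bar cols 311 393 fit [-3.57600733e-02  2.07266186e+02] thick 7
bar [0.4143 0.0832 0.095 ] [0.4107 0.1997 0.095 ] mid [0.4125 0.1414 0.095 ] len 0.11650321688348483 yaw 0.031539692340331944
[([448, 226], array([0.4594, 0.283 ])), ([254, 231], array([ 0.4657, -0.0013])), ([256, 330], array([ 0.6332, -0.0092])), ([421, 328], array([0.6308, 0.2581])), ([425, 305], array([0.589 , 0.2608])), ([445, 305], array([0.5892, 0.2925]))]
sleeve 222 235 328.38157894736844 [ 0.6447 -0.0599  0.072 ] [ 0.6447 -0.0498  0.072 ]
```

```bash
cat >> h.py <<'E'
YAW=0.026; HINGE=np.array([0.632,0.1475,0.092]); C,S=np.cos(YAW),np.sin(YAW)
EX,EY,EZ=np.array([C,S,0]),np.array([-S,C,0]),np.array([0,0,1.])
ORG=HINGE-.085*EX-.092*EZ
def cab(x,y,z): return ORG+x*EX+y*EY+z*EZ
def qx(phi,sgn=1):
    """fingers close in the cabinet xz plane; tool z leans phi from down towards +x; sgn: camera on +y/-y"""
    z=np.sin(phi)*EX-np.cos(phi)*EZ; x=sgn*EY
    return R.from_matrix(np.stack([x,np.cross(z,x),z],1)).as_quat()
def tz(q): return R.from_quat(q).as_matrix()[:,2]
def bar(a,r=.22,dz=.003): return HINGE+r*(-np.cos(a)*EX+np.sin(a)*EZ)+dz*(np.sin(a)*EX+np.cos(a)*EZ)
def phi(a): return np.interp(a,[0,1.8],[.9,.45])
GP=.021
def lidpose(a,sgn,back=0,yoff=0): 
    q=qx(phi(a),sgn); return bar(a)+(GP-back)*tz(q)+yoff*EY,q
E
python3 - <<'E'
from h import *
for sgn in (1,-1):
    for a in (0,.6,1.2,1.5,1.8):
        for back in (0,.08):
            j=kin.solve_ik(*lidpose(a,sgn,back)); print(sgn,a,back,None if j is None else np.round(j,2))
E
```

```text
1 0 0 None
1 0 0.08 None
1 0.6 0 [-0.48 -0.27 -0.17  2.36  0.76  0.55 -1.19]
1 0.6 0.08 None
1 1.2 0 [ 0.87 -0.14 -1.16  1.88  0.06  0.74 -0.33]
1 1.2 0.08 [ 0.5  -0.26 -0.76  1.82 -0.03  0.92 -0.26]
1 1.5 0 [ 0.37  0.14 -0.81  1.65  0.37  0.92 -0.54]
1 1.5 0.08 [ 0.51  0.02 -0.91  1.58  0.22  1.06 -0.43]
1 1.8 0 [ 0.16  0.32 -0.62  1.42  0.4   1.05 -0.5 ]
1 1.8 0.08 [ 0.21  0.24 -0.69  1.35  0.35  1.2  -0.46]
-1 0 0 None
-1 0 0.08 None
-1 0.6 0 [-0.71 -0.28  0.01  2.36  0.85  0.6   1.86]
-1 0.6 0.08 None
-1 1.2 0 [ 0.53 -0.09 -0.89  1.88  0.19  0.75  2.69]
-1 1.2 0.08 [ 0.46 -0.25 -0.74  1.83 -0.01  0.92  2.86]
-1 1.5 0 [ 0.58  0.2  -1.09  1.65  0.48  0.96  2.52]
-1 1.5 0.08 [ 0.65  0.03 -1.05  1.58  0.24  1.06  2.71]
-1 1.8 0 [ 0.46  0.47 -1.14  1.41  0.71  1.17  2.44]
-1 1.8 0.08 [ 0.51  0.37 -1.18  1.34  0.6   1.28  2.52]
```

```bash
python3 - <<'E'
from h import *
import h
for sgn in (1,-1):
  for f in (.5,.4,.3):
    h.phi=lambda a:f
    for back in (0,.06,.1):
        j=kin.solve_ik(*lidpose(0,sgn,back)); print(sgn,f,back,None if j is None else np.round(j,2))
E
```

```text
1 0.5 0 [ 0.73 -0.13 -1.22  2.38  0.3   0.37 -0.74]
1 0.5 0.06 [ 0.01 -0.26 -0.56  2.36  0.21  0.57 -0.68]
1 0.5 0.1 None
1 0.4 0 [ 0.66 -0.02 -1.16  2.3   0.32  0.52 -0.73]
1 0.4 0.06 [ 0.6  -0.29 -0.96  2.26 -0.16  0.68 -0.25]
1 0.4 0.1 [-0.16 -0.26 -0.36  2.23  0.13  0.81 -0.57]
1 0.3 0 [-0.68  0.    0.2   2.25  0.22  0.64 -0.62]
1 0.3 0.06 [ 0.75 -0.2  -1.09  2.16 -0.11  0.79 -0.27]
1 0.3 0.1 [ 0.36 -0.22 -0.74  2.12 -0.05  0.9  -0.34]
-1 0.5 0 [ 0.59 -0.1  -1.11  2.38  0.4   0.39  2.29]
-1 0.5 0.06 [ 0.25 -0.29 -0.73  2.36  0.06  0.56  2.62]
-1 0.5 0.1 None
-1 0.4 0 [ 0.49 -0.02 -0.99  2.3   0.33  0.52  2.4 ]
-1 0.4 0.06 [ 0.35 -0.23 -0.79  2.26  0.    0.67  2.72]
-1 0.4 0.1 [-0.63 -0.26  0.01  2.24  0.3   0.84  2.39]
-1 0.3 0 [ 0.45  0.05 -0.94  2.21  0.29  0.65  2.46]
-1 0.3 0.06 [ 0.41 -0.13 -0.83  2.16  0.03  0.79  2.73]
-1 0.3 0.1 [ 0.39 -0.22 -0.76  2.12 -0.07  0.9   2.82]
```

```bash
sed -i 's/^def phi(a).*/def phi(a): return .4/' h.py; cat >> h.py <<'E'
def arc(a0,a1,sgn=1,speed=.12,n=None,fl=None):
    n=n or max(2,int(abs(a1-a0)/.12))
    for a in np.linspace(a0,a1,n+1)[1:]:
        if manip.servo_line(*lidpose(a,sgn),max_speed=speed,force_limit=fl): print("stop at",a); return True
def st(): s=manip.sense(); print("t",round(s["time_s"],1),"tcp",s["tool_pos"].round(4),"F",s["force"].round(1),"w",round(s["gripper_width"],4),"ff",round(s["finger_force"],1)); return s
E
python3 - <<'E'
from h import *
manip.move_pose(*lidpose(0,1,.09)); 
print(manip.servo_line(*lidpose(0,1),max_speed=.08,force_limit=8)); st()
im,_=grab_im("wrist"); save("w2",im)
effector.grab(); st()
E
```

```text
False
t 6.0 tcp [0.4204 0.1421 0.0759] F [-0.4  0.6  0.8] w 0.0851 ff 0.0
t 6.8 tcp [0.4202 0.142  0.0756] F [-0.4 -0.4  0.5] w -0.0001 ff 0.0
```

View pics/w2.png

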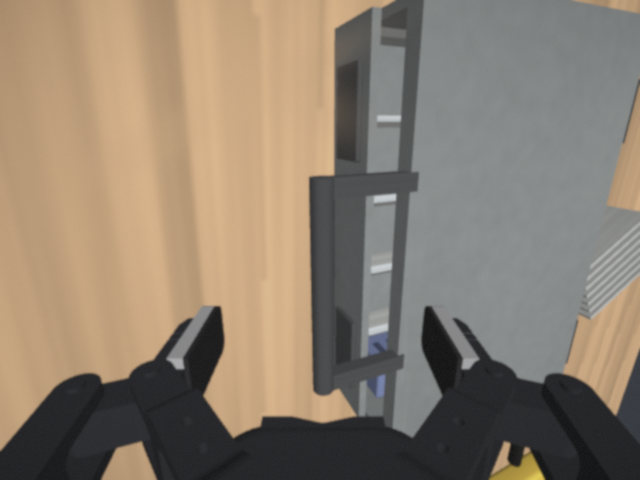

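The wrist view shows the bar at col 323, rows 180–392, between the fingers, yet the fingers shut on nothing. I'll look from the side.

```bash
python3 - <<'E'
from h import *
im,cam=grab_im("side"); b,_=grab_im("wrist")
i2=im[180:420,220:540]; save("s2",np.vstack([cv2.resize(i2,(640,480))])); save("w3",b)
print("expected bar px",proj(cam,bar(0)), "tcp px",proj(cam,manip.sense()["tool_pos"]),"ends",proj(cam,bar(0)+.06*EY),proj(cam,bar(0)-.06*EY))
E
```

```text
expected bar px [384.36488587 307.79292247] tcp px [379.12426611 314.47419262] ends [375.75677613 328.72357024] [392.11328136 288.95267278]
```

View pics/s2.png

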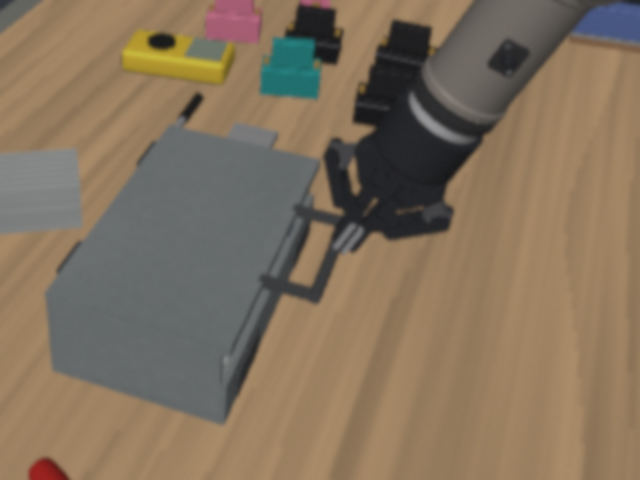

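View pics/w3.png

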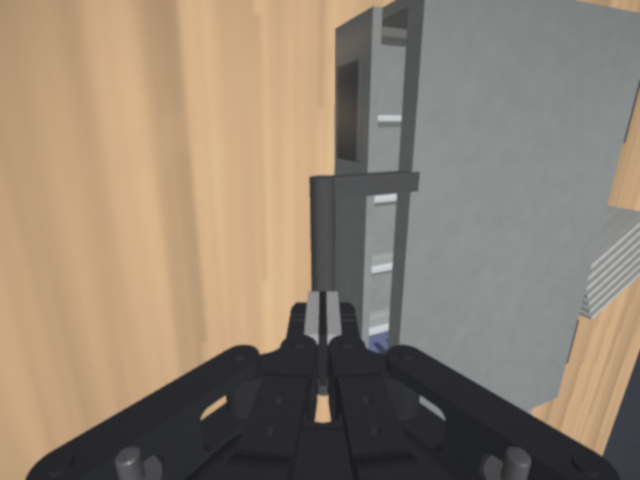

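Both views show the finger tips ending short of the bar, although the reported TCP is past it. A touch on the bench will calibrate the tip offset.

```bash
python3 - <<'E'
from h import *
q=qx(.4); manip.servo_line(manip.sense()["tool_pos"]-.1*tz(q))
p=np.array([0.45,-0.12,0.12]); manip.move_pose(p,qx(0)); manip.hold(.3)
print("pose err",manip.sense()["tool_pos"]-p)
print(manip.servo_line(p-[0,0,.135],max_speed=.03,force_limit=4)); s=st()
im,_=grab_im("wrist"); save("w4",im); _,cam=grab_im("side"); im,_=grab_im("side"); save("s4",cv2.resize(im[150:330,280:520],(800,600))); print(proj(cam,s["tool_pos"]), tz(s["ee_rot"]))
manip.servo_line(p)
E
```

```text
pose err [0.00011455 0.00099778 0.00047342]
False
t 13.8 tcp [ 0.45  -0.12  -0.015] F [-0.5  0.4 -0.3] w -0.0 ff 0.0
[394.65532991 272.48360999] [ 8.60030909e-05 -2.66517201e-05 -9.99999996e-01]
```

View pics/s4.png

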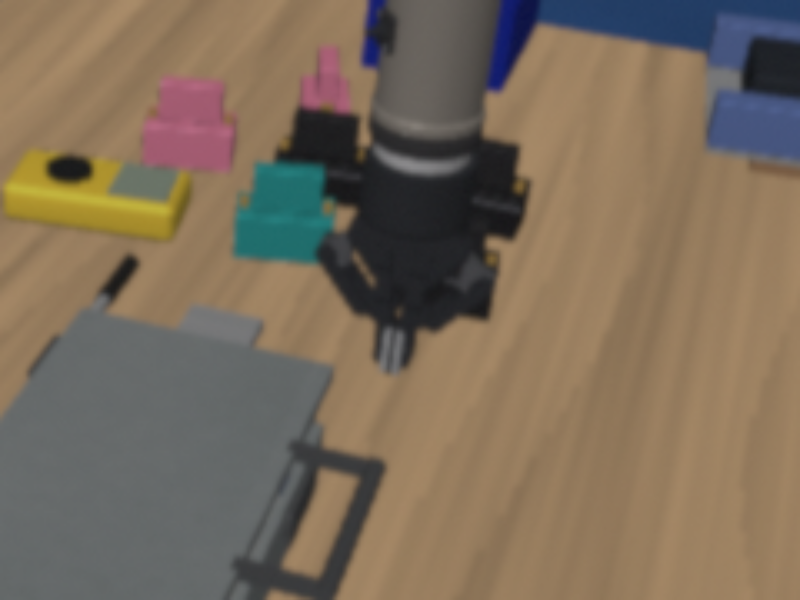

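At a reported TCP z of −15 mm the tips, at (392,368) in the crop, still hover above the bench. The tool offset is wrong, so I'll go further down to find it.

```bash
python3 - <<'E'
from h import *
p=np.array([0.45,-0.12,0.0]); manip.servo_line(p)
print(manip.servo_line(p-[0,0,.07],max_speed=.02,force_limit=4)); s=st(); print(s["joints"].round(3))
manip.servo_line(p+[0,0,.1])
E
```

```text
True
t 17.9 tcp [ 0.45   -0.1201 -0.0394] F [-0.6  0.7  4.6] w 0.0001 ff 2.3
[ 0.137  0.42   0.108  2.015 -0.067  0.711  0.312]
```

The true finger tip lies 39 mm behind the reported TCP. I'll compensate for that everywhere.

```bash
sed -i 's/^GP=.*/OFF=.039; GP=.021+OFF/' h.py; python3 - <<'E'
from h import *
for a in (0,.6,1.2,1.8): 
  for b in (0,.09):
    j=kin.solve_ik(*lidpose(a,1,b)); print(a,b,None if j is None else np.round(j,2))
effector.open_gripper()
manip.move_pose(*lidpose(0,1,.09)); 
print(manip.servo_line(*lidpose(0,1),max_speed=.08,force_limit=8)); st()
im,_=grab_im("wrist"); save("w5",im)
effector.grab(); st()
E
```

```text
0 0 [-0.09  0.08 -0.44  2.33  0.55  0.44 -0.96]
0 0.09 [-0.08 -0.16 -0.44  2.28  0.19  0.66 -0.63]
0.6 0 [-0.18 -0.05 -0.27  2.08  0.22  0.75 -0.56]
0.6 0.09 [-0.17 -0.19 -0.28  1.99  0.13  0.98 -0.48]
1.2 0 [-0.26  0.09 -0.12  1.74  0.18  0.94 -0.42]
1.2 0.09 [-0.24 -0.01 -0.15  1.64  0.15  1.14 -0.4 ]
1.8 0 [-0.28  0.34 -0.02  1.41  0.13  1.01 -0.31]
1.8 0.09 [-0.27  0.25 -0.04  1.32  0.13  1.18 -0.31]
False
t 22.1 tcp [0.4356 0.1425 0.0399] F [-0.2 -0.5 -0.1] w 0.0852 ff 0.0
t 22.8 tcp [0.4356 0.1424 0.04  ] F [-2.  -1.1  3.6] w 0.0098 ff 58.4
```

Gripped the bar (width 10 mm, finger force 58 N). Now I'll swing the lid open.

```bash
python3 - <<'E'
from h import *
for a0,a1 in ((0,.5),(.5,1.),(1.,1.5),(1.5,1.78)):
    arc(a0,a1); st()
manip.hold(.4)
effector.open_gripper(); st()
manip.servo_line(lidpose(1.78,1,.12)[0]); st()
im,_=grab_im("side"); save("s6",im)
E
```

```text
t 24.3 tcp [0.4603 0.1431 0.1431] F [-11.6   2.5   3.9] w 0.01 ff 59.0
t 25.8 tcp [0.5397 0.1458 0.2257] F [-9.1  0.7  9.3] w 0.0098 ff 61.9
t 27.3 tcp [0.6435 0.149  0.257 ] F [0.7 4.8 2.6] w 0.01 ff 58.4
t 28.1 tcp [0.7034 0.1509 0.2511] F [-1.   5.3  3.3] w 0.0099 ff 60.5
t 29.2 tcp [0.704  0.1493 0.2513] F [ 0.7 -0.9 -0.9] w 0.0851 ff 0.0
t 30.2 tcp [0.6569 0.1478 0.3604] F [-0.5 -0.3 -0.5] w 0.085 ff 0.0
```

View pics/s6.png

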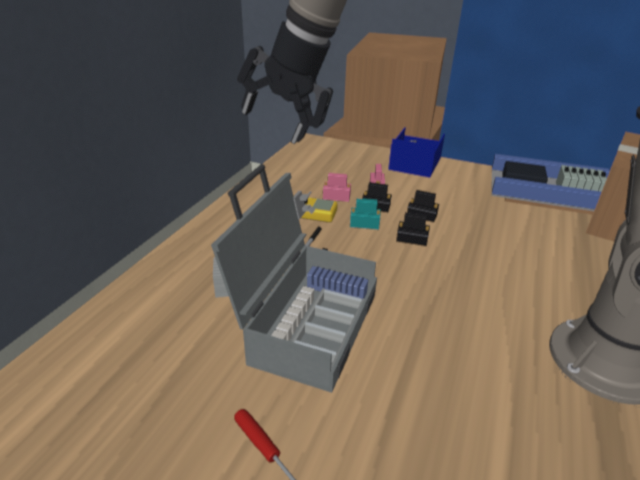

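```bash
python3 - <<'E'
from h import *
for th in (.68,.70,.72,.74,.76,.78):
    o=[]
    for a in (1.5,1.45,1.4,1.35,1.3,1.27,1.24):
        P=np.array([-55+145*np.cos(th)-85,72+145*np.sin(th)-92]); u=np.array([-np.cos(a),np.sin(a)]); n=np.array([-np.sin(a),-np.cos(a)])
        o.append((a,round(P@u,1),round(P@n,1)))
    print(th,o)
sl=cab(.09,-.234,.072); print(sl)
for th in (0,.4,.74):
    for sg in (1,-1):
      for b in (0,.1):
        j=kin.solve_ik(cab(-.055+.145*np.cos(th),-.234,.072+.145*np.sin(th))-(OFF+.021-b)*EZ,qx(0,sg)); print(th,sg,None if j is None else np.round(j,2))
E
```

```text
0.68 [(1.5, np.float64(72.9), np.float64(22.1)), (1.45, np.float64(73.9), np.float64(18.5)), (1.4, np.float64(74.8), np.float64(14.8)), (1.35, np.float64(75.4), np.float64(11.0)), (1.3, np.float64(75.9), np.float64(7.2)), (1.27, np.float64(76.1), np.float64(4.9)), (1.24, np.float64(76.2), np.float64(2.7))]
0.7 [(1.5, np.float64(75.3), np.float64(23.8)), (1.45, np.float64(76.4), np.float64(20.0)), (1.4, np.float64(77.3), np.float64(16.2)), (1.35, np.float64(78.0), np.float64(12.3)), (1.3, np.float64(78.5), np.float64(8.4)), (1.27, np.float64(78.7), np.float64(6.0)), (1.24, np.float64(78.9), np.float64(3.7))]
0.72 [(1.5, np.float64(77.6), np.float64(25.6)), (1.45, np.float64(78.8), np.float64(21.7)), (1.4, np.float64(79.8), np.float64(17.7)), (1.35, np.float64(80.6), np.float64(13.7)), (1.3, np.float64(81.1), np.float64(9.6)), (1.27, np.float64(81.4), np.float64(7.2)), (1.24, np.float64(81.6), np.float64(4.8))]
0.74 [(1.5, np.float64(79.9), np.float64(27.3)), (1.45, np.float64(81.2), np.float64(23.3)), (1.4, np.float64(82.2), np.float64(19.2)), (1.35, np.float64(83.1), np.float64(15.1)
[... 690 characters left out ...]
p.float64(11.0)), (1.24, np.float64(89.5), np.float64(8.3))]
[ 0.64308162 -0.08629093  0.072     ]
0 1 [ 0.28  0.67 -0.27  1.44  0.19  1.06 -0.  ]
0 1 [ 0.28  0.58 -0.27  1.32  0.16  1.26  0.02]
0 -1 [ 0.53  0.76 -0.7   1.42  0.51  1.14  2.92]
0 -1 [ 0.53  0.67 -0.73  1.31  0.44  1.32  2.98]
0.4 1 [ 0.29  0.59 -0.28  1.42  0.17  1.15  0.01]
0.4 1 [ 0.28  0.52 -0.28  1.28  0.14  1.36  0.04]
0.4 -1 [ 0.54  0.68 -0.71  1.41  0.45  1.22  2.96]
0.4 -1 [ 0.54  0.61 -0.73  1.26  0.4   1.41  3.01]
0.74 1 [ 0.31  0.51 -0.3   1.45  0.15  1.21  0.03]
0.74 1 [ 0.31  0.45 -0.29  1.29  0.13  1.42  0.05]
0.74 -1 [ 0.57  0.59 -0.71  1.44  0.39  1.26  2.99]
0.74 -1 [ 0.56  0.52 -0.72  1.27  0.34  1.46  3.04]
```

```bash
cat >> h.py <<'E'
def rodpose(th,back=0,f=.4):
    q=qx(f,1); return cab(-.055+.145*np.cos(th),-.235,.072+.145*np.sin(th))+(GP-back)*tz(q),q
E
python3 - <<'E'
from h import *
for th,b in ((0,.12),(0,0),(.4,0),(.72,0),(.72,.1)): print(th,b,kin.solve_ik(*rodpose(th,b)).round(2))
p,q=rodpose(0,.2); 
manip.servo_line(p+.03*EZ,q,max_speed=.25)
manip.servo_line(*rodpose(0,.10)); 
im,cam=grab_im("wrist"); save("w7",im); print("sleeve px",proj(cam,cab(.09,-.23,.072)),proj(cam,cab(.09,-.252,.072)),proj(cam,cab(.09,-.202,.072)))
E
```

```text
0 0.12 [ 0.44  0.25 -0.33  1.85  0.03  0.65  0.14]
0 0 [ 0.39  0.48 -0.32  1.85  0.19  0.44 -0.  ]
0.4 0 [ 0.41  0.39 -0.33  1.83  0.12  0.55  0.06]
0.72 0 [ 0.43  0.29 -0.33  1.85  0.06  0.62  0.12]
0.72 0.1 [ 0.46  0.12 -0.32  1.8  -0.04  0.83  0.2 ]
sleeve px [320.5250996  244.12721354] [320.61190536 273.82150619] [320.40697162 203.71829176]
```

View pics/w7.png

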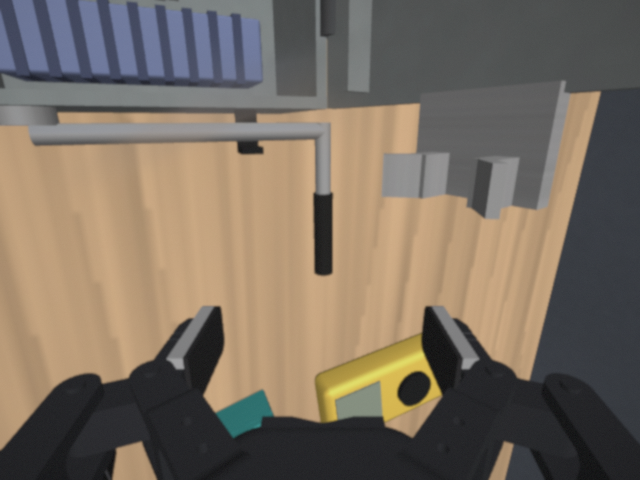

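The sleeve runs from (323,195) to (323,274), within 3 px of the prediction, and the slot bracket is at (420,175). Grip and swing up.

```bash
python3 - <<'E'
from h import *
print(manip.servo_line(*rodpose(0),max_speed=.1,force_limit=8)); effector.grab(); s=st()
if s["gripper_width"]>.006:
    for th in np.linspace(0,.72,8)[1:]: manip.servo_line(*rodpose(th),max_speed=.06)
    st(); manip.hold(.3); effector.open_gripper(); manip.servo_line(*rodpose(.72,.13)); st()
    c={}
    for n in ("side","wrist"):
        im,cam=grab_im(n); save(n+"8",im); c[n]=im
        for th in (.68,.72,.76): print(n,th,[proj(cam,cab(-.055+.145*np.cos(th),y,.072+.145*np.sin(th))).round(0) for y in (-.252,-.202)])
E
```

```text
False
t 34.4 tcp [ 0.6682 -0.0867  0.0179] F [ 4.  -0.5 -0.8] w 0.0078 ff 58.4
t 37.2 tcp [ 0.6328 -0.088   0.1142] F [ 5.2 -1.1  6.3] w 0.0075 ff 58.7
t 39.3 tcp [ 0.5793 -0.0887  0.2309] F [-0.4 -0.6 -0.7] w 0.0855 ff 0.0
side 0.68 [array([334., 197.]), array([326., 207.])]
side 0.72 [array([335., 195.]), array([328., 205.])]
side 0.76 [array([337., 194.]), array([329., 204.])]
wrist 0.68 [array([326., 257.]), array([327., 194.])]
wrist 0.72 [array([324., 260.]), array([324., 196.])]
wrist 0.76 [array([322., 262.]), array([322., 197.])]
```

View pics/wrist8.png

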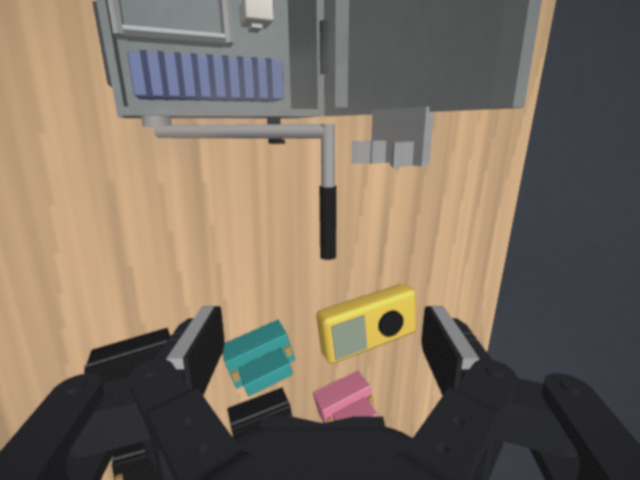

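```bash
python3 - <<'E'
from h import *
p,q=rodpose(.72,.2); manip.servo_line(p+.05*EZ,max_speed=.25)
manip.move_pose(*lidpose(1.8,1,.12)); manip.servo_line(*lidpose(1.8,1),max_speed=.1,force_limit=10); effector.grab(); st()
arc(1.8,1.45,speed=.1); st()
arc(1.45,1.27,speed=.04,n=4); st()
print(manip.servo_line(*lidpose(1.235,1),max_speed=.02,force_limit=8)); st()
im,cam=grab_im("side"); save("s9",cv2.resize(im[110:290,200:440],(800,600)))
E
```

```text
t 43.0 tcp [0.7085 0.1495 0.2505] F [0.6 0.6 0.1] w 0.0099 ff 58.4
t 44.1 tcp [0.6329 0.1469 0.2575] F [-0.2 -2.6  7.4] w 0.0097 ff 59.0
t 45.7 tcp [0.5942 0.1457 0.2499] F [-2.8 -2.7  9.1] w 0.0102 ff 61.3
False
t 46.2 tcp [0.5883 0.1456 0.2481] F [ 0.7 -3.4  8.1] w 0.01 ff 60.9
```

View pics/s9.png

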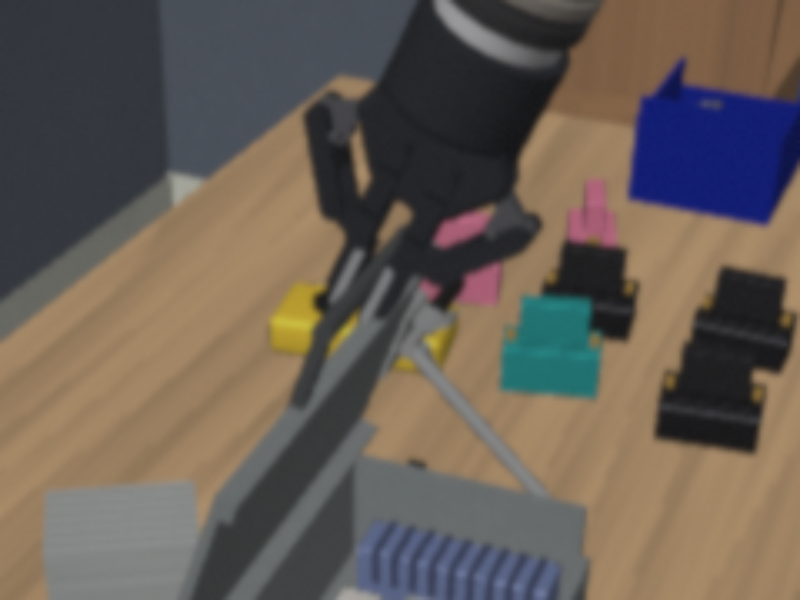

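The rod end meets the bracket at (420,330), as wanted. I'll lower a touch more, release and check.

```bash
python3 - <<'E'
from h import *
print(manip.servo_line(*lidpose(1.21,1),max_speed=.02,force_limit=5)); st()
s=manip.sense(); effector.open_gripper(); manip.hold(.5); st()
p,q=lidpose(1.235,1,.13); manip.servo_line(p,max_speed=.15); st()
p2=np.array([.45,-.12,.42]); manip.move_pose(p2,qx(.35,1)); manip.hold(.3)
im,cam=grab_im("wrist"); save("w10",im); im,cam=grab_im("side"); save("s10",im); save("s10c",cv2.resize(im[130:290,220:433],(800,600)))
for a in (1.20,1.24,1.28): print(a,"bar ends px",[proj(cam,bar(a)+y*EY).round(1) for y in (.06,-.06)])
E
```

```text
True
t 46.5 tcp [0.5886 0.1456 0.2483] F [2.4 0.2 0.8] w 0.0099 ff 60.2
t 47.7 tcp [0.5884 0.1448 0.2488] F [-0.7  0.7  0.5] w 0.0854 ff 0.0
t 48.7 tcp [0.5348 0.1446 0.3639] F [-0.7 -0.1 -0.5] w 0.0853 ff 0.0
1.2 bar ends px [array([301.2, 212.2]), array([327. , 181.7])]
1.24 bar ends px [array([296.4, 209.6]), array([322.7, 179.5])]
1.28 bar ends px [array([291.6, 207.2]), array([318.4, 177.3])]
```

View pics/s10c.png

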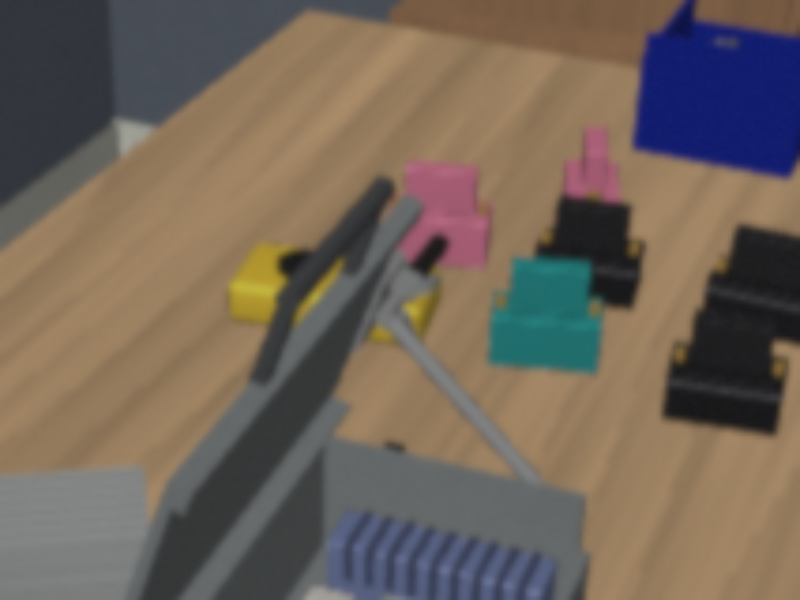

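View pics/w10.png

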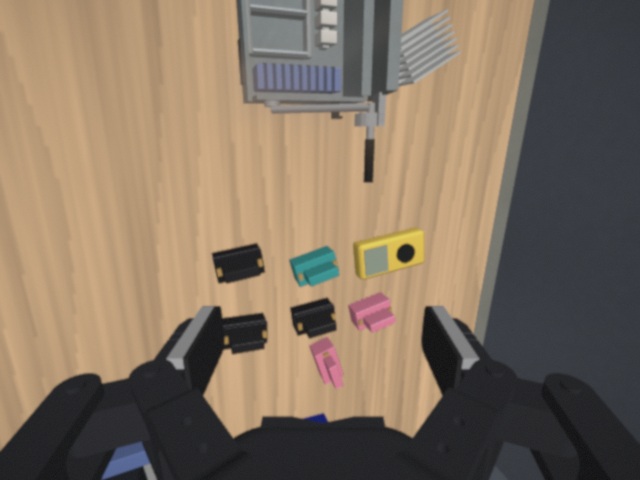

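The lid stands on the rod at about 1.24: the far bar end at crop (385,185) matches the 1.24 prediction, and the bent end sits in the bracket at (395,290). The wrist view shows the black blocks at (238,262), (243,333), (314,317). Now I'll take close looks at the pockets and blocks.

```bash
python3 - <<'E'
from h import *
import pickle
out={}
manip.move_pose(np.array([.49,-.27,.36]),qx(0,1)); manip.hold(.3); out["B"]=grab_im("wrist")
manip.move_pose(cab(-.10,.02,.33),Q(np.pi+YAW)); manip.hold(.3); out["A"]=grab_im("wrist"); out["T"]=grab_im("top")
pickle.dump(out,open("ab.pkl","wb")); st()
a=out["A"][0]; b=out["B"][0]
imB,camB=out["B"]; hsv=cv2.cvtColor(imB,cv2.COLOR_RGB2HSV)
print([proj(camB,X).round(0) for X in ((.444,-.252,.06),(.448,-.383,.06),(.58,-.377,.06))])
print("pockets px guess",[proj(out["A"][1],cab(-.033,y,.012)).round(0) for y in (.1,.046,-.008,-.062)])
save("ab",np.hstack([cv2.resize(a[60:360,120:520],(400,300)),cv2.resize(b[60:360,120:520],(400,300))]).repeat(2,0)[:600] if 0 else np.vstack([cv2.resize(a[100:340,110:590],(600,300)),cv2.resize(b[60:360,20:620],(600,300))]))
E
```

```text
t 53.3 tcp [0.4467 0.1624 0.33  ] F [-0.1 -0.4  0.4] w 0.0856 ff 0.0
[array([289., 174.]), array([292., 262.]), array([380., 260.])]
pockets px guess [array([375., 229.]), array([340., 229.]), array([304., 229.]), array([268., 229.])]
```

View pics/ab.png

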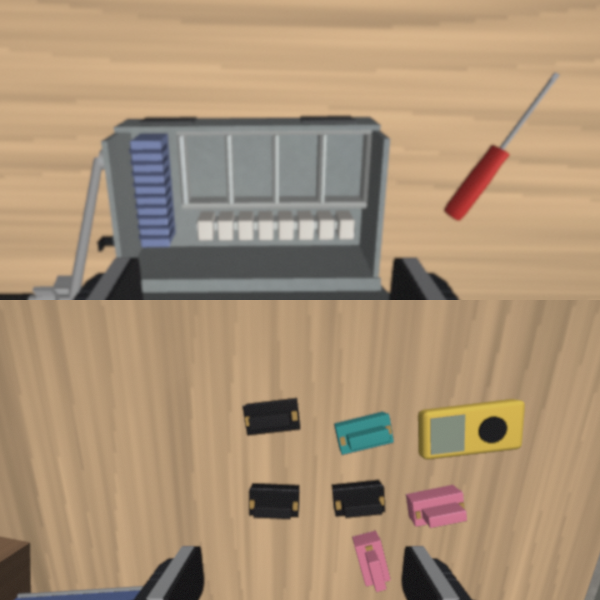

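Top crop: bright dividers at crop cols 183, 230, 277, 323, 364, with the rear frame wall at row 204. Bottom crop: black blocks at (272,416), (274,500), (358,498), each with gold terminals at both ends. Next is the precise extraction.

```bash
python3 - <<'E'
from h import *
import pickle
from scipy.signal import find_peaks
o=pickle.load(open("ab.pkl","rb")); im,cam=o["A"]; g=im.astype(float).mean(2)
def tocab(P): d=P-ORG; return np.array([d@EX,d@EY,d[2]])
for v in (225,240,250):
    row=g[v-3:v+4,245:415].mean(0); pk,pr=find_peaks(row,prominence=8); print("row",v,[(int(p+245),tocab(onplane(cam,(p+245,v),.038)).round(4)[:2].tolist(),int(pr["prominences"][i])) for i,p in enumerate(pk)])
for u in (276,313,350,385):
    col=g[190:285,u-6:u+7].mean(1); pk,pr=find_peaks(col,prominence=6); print("col",u,[(int(p+190),tocab(onplane(cam,(u,p+190),.038)).round(4)[:2].tolist(),int(pr["prominences"][i])) for i,p in enumerate(pk)])
print("front wall top px x:", [proj(cam,cab(-.082,0,.05)).round(1),proj(cam,cab(-.079,0,.05)).round(1),proj(cam,cab(-.085,0,.05)).round(1)])
print(g[195:275,350].astype(int).tolist())
im,cam=o["B"]; hsv=cv2.cvtColor(im,cv2.COLOR_RGB2HSV).astype(int)
blk=(hsv[...,2]<60); gold=(hsv[...,0]>12)&(hsv[...,0]<28)&(hsv[...,1]>120)&(hsv[...,2]>90)
for c in ((292,175),(294,260),(378,258)):
    m=np.zeros(blk.shape,bool); m[c[1]-28:c[1]+28,c[0]-36:c[0]+36]=1
    cs=max(blobs(cv2.morphologyEx((blk&m).astype(np.uint8),cv2.MORPH_CLOSE,np.ones((7,7))),100),key=cv2.contourArea); r=cv2.minAreaRect(cs)
    bx=cv2.boxPoints(r); gs=[np.mean(k[:,0],0) for k in sorted(blobs(gold&m,2),key=cv2.contourArea)[-2:]]
    e=[onplane(cam,k,.042) for k in gs]; print(c,r,"gold",[k.round(1).tolist() for k in gs],[x.round(4).tolist() for x in e])
    if len(e)==2: mid=(e[0]+e[1])/2; d=e[1]-e[0]; print("  mid",mid.round(4),"len",np.linalg.norm(d).round(4),"yaw",np.arctan2(d[1],d[0]).round(3))
E
```

```text
row 225 [(256, [-0.0468, -0.0744], 76), (294, [-0.0467, -0.0203], 56), (331, [-0.0465, 0.0323], 57), (369, [-0.0463, 0.0864], 75), (404, [-0.0462, 0.1362], 27)]
row 240 [(257, [-0.0244, -0.0744], 95), (294, [-0.0242, -0.021], 57), (331, [-0.024, 0.0324], 54), (369, [-0.0239, 0.0873], 77), (403, [-0.0237, 0.1363], 27)]
row 250 [(250, [-0.0091, -0.0855], 8), (258, [-0.009, -0.0739], 100), (295, [-0.0088, -0.02], 52), (331, [-0.0087, 0.0325], 55), (368, [-0.0085, 0.0864], 71), (402, [-0.0084, 0.136], 26)]
col 276 [(206, [-0.0743, -0.0447], 43), (264, [0.013, -0.0486], 43)]
col 313 [(205, [-0.0756, 0.007], 42), (264, [0.0132, 0.006], 46), (281, [0.0407, 0.0057], 11)]
col 350 [(205, [-0.0754, 0.0587], 44), (263, [0.0118, 0.0606], 45), (280, [0.0393, 0.0612], 10)]
col 385 [(205, [-0.0753, 0.1076], 46), (263, [0.012, 0.1123], 46)]
front wall top px x: [array([307.5, 202.3]), array([307.6, 204.5]), array([307.5, 200.1])]
[63, 65, 72, 78, 91, 113, 131, 139, 142, 148, 153, 148, 146, 142, 140, 141, 141, 139, 139, 141, 139, 139, 138, 139, 140, 139, 140, 140, 140, 140, 139, 140, 141, 140, 141, 14
[... 229 characters left out ...]
175) ((291.02264404296875, 176.36277770996094), (29.611230850219727, 52.68888473510742), 83.41805267333984) gold [[266.8, 180.8], [314.1, 175.2]] [[0.4104, -0.2651, 0.042], [0.4786, -0.2555, 0.042]]
  mid [ 0.4445 -0.2603  0.042 ] len 0.0689 yaw 0.141
(294, 260) ((293.5, 260.5), (33.0, 47.0), 90.0) gold [[271.4, 264.0], [314.9, 265.7]] [[0.4143, -0.3947, 0.042], [0.4823, -0.396, 0.042]]
  mid [ 0.4483 -0.3953  0.042 ] len 0.068 yaw -0.019
(378, 258) ((378.58587646484375, 258.66351318359375), (32.790523529052734, 49.734588623046875), 84.0938491821289) gold [[401.4, 260.3], [357.8, 265.0]] [[0.617, -0.3836, 0.042], [0.5494, -0.3931, 0.042]]
  mid [ 0.5832 -0.3884  0.042 ] len 0.0682 yaw -3.002
```

```bash
cat >> h.py <<'E'
def qb(yaw,f=0.):
    e=np.array([np.cos(yaw),np.sin(yaw),0]); z=np.sin(f)*e-np.cos(f)*EZ; x=np.cross(EZ,e)
    return R.from_matrix(np.stack([x,np.cross(z,x),z],1)).as_quat()
PX=-.032; PY={1:.1135,2:.0598,3:.006,4:-.0476}
def find(expect):
    """block nearest to expect seen in the wrist camera: (xy, yaw)"""
    im,cam=grab_im("wrist"); hsv=cv2.cvtColor(im,cv2.COLOR_RGB2HSV).astype(int)
    u,v=proj(cam,[*expect,.05]); m=np.zeros(im.shape[:2],bool); m[int(max(v-75,0)):int(v+75),int(u-75):int(u+75)]=1; m[330:]=0
    gold=m&(hsv[...,0]>12)&(hsv[...,0]<28)&(hsv[...,1]>120)&(hsv[...,2]>90)
    E=[onplane(cam,np.mean(k[:,0],0),.042) for k in blobs(cv2.dilate(gold.astype(np.uint8),np.ones((3,3))),2)]
    best=[]
    for i in range(len(E)):
        for j in range(i):
            d=E[i]-E[j]; mid=(E[i]+E[j])/2; w=proj(cam,mid+.034*EZ).astype(int)
            if abs(np.linalg.norm(d)-.0685)<.008 and hsv[w[1]-2:w[1]+3,w[0]-2:w[0]+3,2].mean()<70:
                a=np.arctan2(d[1],d[0]); a=(a+np.pi/2)%np.pi-np.pi/2; best.append((np.linalg.norm(mid[:2]-expect),mid[:2],a))
    return min(best,key=lambda b:b[0])[1:] if best else None
def pick(expect):
    b=np.array([.49,-.27,.36]); manip.move_pose(b,qx(0)); manip.hold(.2)
    r=find(np.array(expect)); print("found",r)
    if r is None: return False
    xy,yaw=r; q=qb(yaw); P=np.array([*xy,0]); manip.move_pose(P+.13*EZ,q)
    if manip.servo_line(P+.003*EZ,q,max_speed=.12,force_limit=8): print("touched"); st(); return False
    effector.grab(); s=st()
    if not .045<s["gripper_width"]<.065: return False
    manip.servo_line(P+.11*EZ,max_speed=.12); s=st(); return s["gripper_width"]>.045
def carry(k,f=.09):
    q=qb(YAW,f); manip.servo_line(cab(-.15,-.16,.12),q,max_speed=.25); manip.servo_line(cab(-.14,PY[k],.12),q,max_speed=.25)
    manip.servo_line(cab(PX+.001,PY[k],.10),q,max_speed=.2); manip.servo_line(cab(PX+.001,PY[k],.05),q,max_speed=.15,force_limit=10); return st()
E
python3 - <<'E'
from h import *
for k in (1,2,3):
    for x in (-.14,PX):
        print(k,[kin.solve_ik(cab(x,PY[k],z),qb(YAW,.09)) is not None for z in (.12,.015)])
print(pick([.4445,-.26]))
E
```

```text
1 [True, True]
1 [True, True]
2 [True, True]
2 [True, True]
3 [True, True]
3 [True, True]
found (array([ 0.44446872, -0.26004372]), np.float64(0.13541774478038238))
t 57.7 tcp [ 0.4454 -0.2605  0.0039] F [0.4 0.3 4.5] w 0.0548 ff 65.4
t 58.7 tcp [ 0.4434 -0.2596  0.1089] F [-0.3  0.2 -2.9] w 0.0549 ff 64.5
True
```

```bash
cat >> h.py <<'E'
def insert(k,f=.09):
    """lower until the near edge is on the floor, with small shifts if it lands on a crest; TCP is 4 mm above the block's underside"""
    q=qb(YAW,f); top=cab(PX+.001,PY[k],.05)
    for dx,dy in ((0,0),(.0025,0),(-.0025,0),(0,.003),(0,-.003)):
        o=dx*EX+dy*EY
        manip.servo_line(top+o,q,max_speed=.08)
        hit=manip.servo_line(cab(PX+.001,PY[k],.0205)+o,q,max_speed=.03,force_limit=9); s=st()
        if s["tool_pos"][2]<.0285: return True
    return False
def press(k,f=.15):
    """push rib top with shut fingers at rear and front ends; returns tip heights (flat: .088)"""
    q=qb(YAW,f); h=[]
    for dx in (.018,-.018):
        P=cab(PX+dx,PY[k],0)+OFF*tz(q); manip.servo_line(P+.115*EZ,q,max_speed=.2)
        manip.servo_line(P+.08*EZ,q,max_speed=.04,force_limit=12); s=manip.sense(); h.append((s["tool_pos"]-OFF*tz(q))[2])
        manip.servo_line(P+.115*EZ,q,max_speed=.2)
    return np.round(h,4)
def release(k):
    effector.open_gripper(); s=manip.sense(); q=s["ee_rot"]
    manip.servo_line(s["tool_pos"]-.075*tz(q),max_speed=.15); effector.grab(); print("press",press(k)); st()
    manip.servo_line(cab(-.15,PY[k],.2),max_speed=.25); effector.open_gripper()
E
python3 - <<'E'
from h import *
s=carry(3)
if s["gripper_width"]>.045: print(insert(3))
E
```

```text
t 61.8 tcp [0.5154 0.1506 0.0505] F [ 0.1 -0.1 -3.4] w 0.055 ff 64.5
t 63.2 tcp [0.5172 0.1501 0.0208] F [ 5.4 -1.8 -3.8] w 0.0551 ff 64.6
True
```

```bash
python3 - <<'E'
from h import *
release(3)
E
```

```text
press [0.0884 0.0883]
t 67.6 tcp [0.5037 0.1506 0.0771] F [ 0.9  0.  -0.2] w 0.0002 ff 0.0
```

Block 1 is flat in its pocket (rib top at 88 mm at both ends). Next block.

```bash
sed -i 's/^PX=-.032/PX=-.031/' h.py; python3 - <<'E'
from h import *
manip.servo_line(cab(-.15,-.16,.25),max_speed=.25)
if pick([.4483,-.395]):
    s=carry(2)
    if s["gripper_width"]>.045 and insert(2): release(2)
E
```

```text
found (array([ 0.44851003, -0.39545277]), np.float64(-0.010652795500201151))
t 74.0 tcp [ 0.449  -0.3961  0.004 ] F [-0.7 -0.6  3.7] w 0.0549 ff 65.8
t 75.1 tcp [ 0.4476 -0.3948  0.1087] F [-0.3  0.  -4.2] w 0.0549 ff 64.9
t 79.0 tcp [0.5149 0.2045 0.0504] F [-0.6  0.2 -2.9] w 0.0553 ff 64.9
t 79.7 tcp [0.5151 0.203  0.0399] F [-0.1 -0.1 -4.8] w 0.0549 ff 64.9
t 80.5 tcp [0.5173 0.2029 0.0397] F [ 0.1 -0.  -3.9] w 0.0552 ff 65.0
t 81.3 tcp [0.5135 0.2037 0.0412] F [ 0.  -0.3  3.6] w 0.0548 ff 65.7
t 82.0 tcp [0.5154 0.207  0.0441] F [-0.1 -1.2  4.5] w 0.0549 ff 66.0
t 83.4 tcp [0.5158 0.2014 0.0206] F [ 1.   0.8 -4.1] w 0.0551 ff 65.0
press [0.0884 0.0883]
t 87.8 tcp [0.5033 0.2046 0.0772] F [-0.   0.7  0.2] w 0.0002 ff 0.0
```

```bash
sed -i 's/((0,0),(.0025,0),(-.0025,0),(0,.003),(0,-.003))/((0,-.002),(0,-.0045),(0,.0005),(.0025,-.002),(-.0025,-.002),(0,.003))/' h.py; python3 - <<'E'
from h import *
manip.servo_line(cab(-.15,-.16,.25),max_speed=.25)
if pick([.5832,-.388]):
    s=carry(1)
    if s["gripper_width"]>.045 and insert(1): release(1)
E
```

```text
found (array([ 0.58335329, -0.38804461]), np.float64(0.15080445658834885))
t 94.4 tcp [ 0.584  -0.3888  0.0042] F [-0.4 -0.2  3.9] w 0.0554 ff 66.3
t 95.5 tcp [ 0.5824 -0.3874  0.1084] F [-0.7  0.1 -3.6] w 0.0551 ff 65.4
t 99.7 tcp [0.5134 0.2584 0.0505] F [-0.1 -0.3 -2.9] w 0.0552 ff 65.4
t 101.1 tcp [0.5142 0.2561 0.0206] F [ 0.4  0.7 -3.7] w 0.0552 ff 65.4
press [0.0884 0.0884]
t 105.5 tcp [0.5019 0.2584 0.0773] F [ 0.1 -0.3 -0.4] w -0.0003 ff 0.0
```

All three are flat. I'll move clear, then check that the lid hasn't shifted and no black block is left on the bench.

```bash
python3 - <<'E'
from h import *
manip.move_pose(np.array([.45,-.12,.42]),qx(.35,1)); manip.hold(.5)
im,cam=grab_im("side"); old=cv2.imread("pics/s10.png")[:,:,::-1]
d=cv2.absdiff(im,old).max(2)>40; 
for n,(a,b,c,e) in dict(lid=(165,290,215,350),meter=(190,225,275,340),heatsink=(250,300,205,265),screwdriver=(400,480,225,300)).items(): print(n,int(d[a:b,c:e].sum()),"of",(b-a)*(e-c))
t,cam=grab_im("top"); hsv=cv2.cvtColor(t,cv2.COLOR_RGB2HSV).astype(int); k=(hsv[...,2]<60); k[:170]=0;k[400:]=0;k[:,:200]=0;k[:,500:]=0
for c in blobs(k,15): r=cv2.minAreaRect(c); print("dark",np.round(r[0],0),np.round(r[1],0),onplane(cam,r[0],.06).round(3))
st()
E
```

```text
lid 0 of 16875
meter 0 of 2275
heatsink 0 of 3000
screwdriver 0 of 6000
dark [446. 369.] [16.  7.] [ 0.228 -0.369  0.06 ]
dark [383. 379.] [14. 43.] [ 0.207 -0.184  0.06 ]
dark [417. 363.] [51.  9.] [ 0.25  -0.286  0.06 ]
dark [384. 336.] [13. 14.] [ 0.328 -0.193  0.06 ]
dark [385. 324.] [100.  43.] [ 0.362 -0.199  0.06 ]
dark [230. 278.] [27. 15.] [0.512 0.254 0.06 ]
dark [248. 276.] [27. 15.] [0.514 0.2   0.06 ]
dark [266. 275.] [27. 16.] [0.517 0.148 0.06 ]
dark [220. 273.] [42.  4.] [0.526 0.285 0.06 ]
dark [342. 239.] [ 4. 19.] [ 0.62  -0.083  0.06 ]
dark [259. 243.] [ 20. 110.] [0.614 0.168 0.06 ]
dark [400. 190.] [11. 12.] [ 0.765 -0.263  0.06 ]
t 109.3 tcp [ 0.45 -0.12  0.42] F [-0.7  1.2 -0. ] w 0.0854 ff 0.0
```

```bash
python3 -c "
from station import manip
print(manip.sign_off())"
```

```text
the job is handed in; nothing more can be done
None
```

The lid stands on its prop at about 1.24 rad with the rod's bent end in the slot, all three black blocks on the bench lie flat in pockets 1, 2 and 3, the bystanders are unmoved, and the job was handed in at about 109 s (no verdict came back).

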